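Put the balance check weights back in order of size

TASK

Put the four steel check weights back on the blue stand, one standing upright in the middle of each round white mark, in order of size: the largest on the mark next to the red end block, then smaller and smaller towards the grey end block. Set each one down gently, without dropping it or knocking any over, and leave the two small vials where they are.

Things in the scene. Friction and masses are not known exactly. Their poses are not given: they have to be found in the camera images.
- weight_a_center (a point): the largest of four stainless steel knob weights: an upright cylinder 38 mm in diameter and 64 mm high in all, with the plain round body taking up the lowest 42 mm, above it a narrow neck and a round knob 27 mm wide. It weighs 500 g to within 10 per cent. Loose, upright at the start. This point is its centre, 32 mm above its underside; z is its upright axis; its yaw means nothing.
- weight_b_center (a point): the second largest of four stainless steel knob weights: an upright cylinder 30 mm in diameter and 50 mm high in all, with the plain round body taking up the lowest 33 mm, above it a narrow neck and a round knob 22 mm wide. It weighs 200 g to within 10 per cent. Loose, upright at the start. This point is its centre, 25 mm above its underside; z is its upright axis; its yaw means nothing.
- weight_c_center (a point): the third largest of four stainless steel knob weights: an upright cylinder 24 mm in diameter and 40 mm high in all, with the plain round body taking up the lowest 26 mm, above it a narrow neck and a round knob 17 mm wide. It weighs 100 g to within 10 per cent. Loose, upright at the start. This point is its centre, 20 mm above its underside; z is its upright axis; its yaw means nothing.
- weight_d_center (a point): the smallest of four stainless steel knob weights: an upright cylinder 18 mm in diameter and 32 mm high in all, with the plain round body taking up the lowest 21 mm, above it a narrow neck and a round knob 13 mm wide. It weighs 50 g to within 10 per cent. Loose, upright at the start. This point is its centre, 16 mm above its underside; z is its upright axis; its yaw means nothing.
- stand: blue flat stand, fixed, 70 mm (its x) by 336 mm (its y, along the row), flat top 10 mm above the bench. Origin: centre of its underside. Four equal round white marks, 48 mm wide, flush with the top, lie along its y axis at x = 0, y = -99, -33, 33, 99 mm. End blocks 60 x 18 mm, 16 mm high, stand on it at y = 153 and -153 mm: one red, one grey; which end is which varies.
- red_end: the red end block fixed on the top of the stand at one end of the row, 60 x 18 mm, 16 mm high; it shows the end where the largest weight belongs. Origin at the centre of its underside, 10 mm above the bench.
- vial_white_center (a point): bystander, to be left alone: a small white vial with a white ribbed cap, 21 mm in diameter, 46 mm high, standing loose on the bench to the left of the work. This point is its centre.
- vial_brown_center (a point): bystander, to be left alone: a small brown vial with a blue cap, 21 mm in diameter, 46 mm high, standing loose on the bench to the right of the work. This point is its centre.
Mind the look-alikes: they are no part of the job. What is shaped like the part that bears weight_c_center but purple is not meant.

How it is judged (in metres and radians):
At the end, for the whole second after the job is handed in: Counting from the red end block, the four marks carry the largest, second, third and smallest weight. Each stands upright (within 0.08 rad) on the stand's top, released and at rest, with its centre within 12 mm of the centre of its mark both along and across the row (((y of red_end in the frame of stand above 0 m and y of weight_a_center in the frame of stand between 0.087 and 0.111 m and y of weight_b_center in the frame of stand between 0.021 and 0.045 m and y of weight_c_center in the frame of stand between -0.045 and -0.021 m and y of weight_d_center in the frame of stand between -0.111 and -0.087 m) or (y of red_end in the frame of stand below 0 m and y of weight_a_center in the frame of stand between -0.111 and -0.087 m and y of weight_b_center in the frame of stand between -0.045 and -0.021 m and y of weight_c_center in the frame of stand between 0.021 and 0.045 m and y of weight_d_center in the frame of stand between 0.087 and 0.111 m)) and x of weight_a_center in the frame of stand between -0.012 and 0.012 m and height (world z) of weight_a_center between 0.038 and 0.046 m and angle between each of weight_a_center, weight_b_center, weight_c_center, weight_d_center's own z axis and vertical below 0.08 rad and linear speed of each of weight_a, weight_b, weight_c, weight_d below 0.02 m/s and x of weight_b_center in the frame of stand between -0.012 and 0.012 m and height (world z) of weight_b_center between 0.031 and 0.039 m and x of weight_c_center in the frame of stand between -0.012 and 0.012 m and height (world z) of weight_c_center between 0.026 and 0.034 m and x of weight_d_center in the frame of stand between -0.012 and 0.012 m and height (world z) of weight_d_center between 0.022 and 0.03 m); the robot touches nothing.
It fails at once if a weight is dropped (falls freely by more than about 25 mm) or thrown ((linear speed of weight_a above 0.7 m/s and not (contact force between weight_a and the fingers above 0.2 N)) or (linear speed of weight_b above 0.7 m/s and not (contact force between weight_b and the fingers above 0.2 N)) or (linear speed of weight_c above 0.7 m/s and not (contact force between weight_c and the fingers above 0.2 N)) or (linear speed of weight_d above 0.7 m/s and not (contact force between weight_d and the fingers above 0.2 N))).
It fails at once if a weight is knocked over (angle between any of weight_a_center, weight_b_center, weight_c_center, weight_d_center's own z axis and vertical above 1 rad).
It fails at once if one of the two vials is displaced by more than 20 mm or tipped over (distance of any of vial_white_center, vial_brown_center from where it was at the start of the episode above 0.02 m or angle between any of vial_white_center, vial_brown_center's own z axis and vertical above 0.6 rad).
It also fails if it takes over 96 s, if anything falls off the work surface, if the arm or the gripper's body presses on something with over 40 N, if the wrist force passes 120 N, or if a joint passes its speed limit or range.

ROBOT

A 6-joint arm with a two-finger parallel gripper is mounted at the origin on a cart in front of the work surface, level with it; the furniture and walls round the work are solid. World frame = base frame: x ahead of the robot, y to its left, z up, the work surface at z = 0. Lengths are in mm, angles in rad, forces in N, time in s.
With the tool pointing down it reaches from about 350 to 875 mm from the base axis. Payload 4.2 kg.
Tool frame: the origin (TCP) lies between the finger pads; the fingertips stand 17 mm ahead of it and the grasp point (between the pads) lies 2 mm behind it; z points along the fingers, y is the line along which they close (so a half turn about z gives the same grasp; the last joint's range is limited). The gripper opens to 85 mm and grips with 20 to 120 N. Pads are 22 mm wide; open, the fingers measure 114 mm over their backs; the gripper's body (76 mm by 85 mm) begins 54 mm behind the grasp point. The pads swing forward as they close: fully open they stand 13 mm farther back than shut.
Start: joints at [1.601, 0.385, 0.008, 0, -1.194, -0.259], TCP at [141.724, 608.698, 248.312] pointing down, gripper open.
Joint ranges: [-3.14, 3.14], [-1.21, 2.06], [-1.07, 1.41], [-3.16, 2.05], [-2.99, -0.16], [-3.1, 3.1]. Speed limits (rad/s): [2.79, 2.79, 3.14, 3.14, 3.14, 3.14].

INTERFACE

Orientations are given as a rotation vector (axis times angle).
In Python, from cell import bot gives the robot as it stands. The module is installed in compiled form; this text tells all that it offers.
- The arm moves only by the tool arm_command, never from a script. Its argument "series" is a list of rows, each a list of 7 numbers: the opening, from 0 (shut) to 1 (fully open), then the shift along the tool's x, y, z in cm, then the turn, a rotation vector about the tool's x, y, z in rad. In form: [[jaw, tx, ty, tz, ax, ay, az], ...]. A call has 1 to 20 rows; each row shifts and turns the commanded pose from where the row before left it, along the tool's axes as they then stand; what a row does not reach is not made up. A row lasts 1/8 s, in which the tool goes at most 62.5 mm and 10.7 degrees, less where a joint would pass 70% of its speed; a pose out of reach is approached as far as the arm can. A call with a gripper value outside its range is refused whole. The fingers move at their own pace and stop on an object; "force" is the grip in N (left out, the last holds). Time passes only in rows, so rows that do not move let the fingers close. It gives the time, the measured TCP pose, the force, the opening and the grip force at its end, in the units of the state.
- bot.state(): the state, without advancing time (a new reading comes with each control period).
- bot.grab_frame(name): name is "scene" or "top" or "wrist"; returns the picture (400x640x3 uint8, red, green, blue); there is no depth.
- bot.camera_model(name): a dict with "fov_y" (degrees; the focal length in pixels is half the picture's height over the tangent of half this angle, whatever the lens; pixels are square), "cx", "cy" (the principal point, pixels), "R" (3x3) and "t" (3): a world point X has camera coordinates R X + t; the wrist camera has in their place "hand_eye" (4x4, takes a point from camera to tool coordinates, whose origin is the TCP and whose axes are the flange's). Camera axes: x right, y down, z forward; pixel columns grow to the right and rows downward; lengths in mm; the calibration is good to about 2 mm. A picture is of the moment at which its call begins: read the wrist's pose just before it. camera_model takes no time and is no camera call.
- bot.hand_in(): hands the job in; it is judged then, once.
The state is a dict: "t": time; "joint_positions": joint angles; "dq": joint speeds; "joint_efforts": joint torques, N m; "eef_pos": TCP position; "tool_rot": TCP orientation; "force": force on the tool from outside, world axes, zero at the start; "wrist_torque": the same for the moment, N m; "gripper_width": opening from 0.0 (shut) to 1.0 (fully open); "grip_force": force on a finger pad.
Only numpy, scipy, OpenCV 4.12 (cv2) and the standard library are available. Lean on these libraries where they do the work, as an engineer would, in place of code of your own. Each camera call takes 0.05 s, during which the arm holds its last target. There are 200 camera calls.

## Working session

There is one attempt and no reset: what is moved stays moved. The work goes in short steps, Python scripts to look and compute and a tool call to move; the robot and the scene stay as the last step left them, time stands still between calls to the robot, and variables do not carry over. Pictures are saved under pics/ and viewed, at most 14 in all, crops included, and the job is handed in when it is done.

Besides the shell and the picture viewer there is one more tool, called after "Call:" by a JSON object that holds its "api" and its "payload". arm_command: Moves the arm, as the interface text tells. Its arguments: {"type":"object","properties":{"series":{"type":"array","items":{"type":"array","items":{"type":"number"}}},"force":{"type":"number"}},"required":["series"]}

```bash
mkdir -p pics
python3 - <<'E'
from cell import bot
import cv2,json
for n in("scene","top"):
    cv2.imwrite(f"pics/{n}.png",bot.grab_frame(n)[:,:,::-1])
for n in("scene","top","wrist"): print(n,bot.camera_model(n))
print(bot.state())
E
```

```text
scene {'fov_y': 51.01760585195141, 'cx': 319.43767753432417, 'cy': 200.22120409307334, 'R': array([[ 0.59217374, -0.80580679, -0.0023821 ],
       [-0.63451876, -0.46447081, -0.61778056],
       [ 0.49670535,  0.36734491, -0.78634694]]), 't': array([-305.74524001,  363.2042387 ,  726.33529789])}
top {'fov_y': 51.59103364147246, 'cx': 320.0146905218557, 'cy': 203.67819026918613, 'R': array([[ 0.01785615, -0.99981263, -0.0074742 ],
       [-0.99051375, -0.01667042, -0.13639869],
       [ 0.13624854,  0.00983885, -0.99062583]]), 't': array([  -7.25505929,  516.06366115, 1009.11178689])}
wrist {'fov_y': 58.297312763561216, 'cx': 318.8151603980364, 'cy': 196.1192293192117, 'hand_eye': array([[ 9.35079393e-04, -9.53661377e-01, -3.00880547e-01,
         7.61440446e+01],
       [ 9.99999558e-01,  8.62111922e-04,  3.75285602e-04,
         7.04147651e-01],
       [-9.85026780e-05, -3.00880764e-01,  9.53661762e-01,
        -1.26105460e+02],
       [ 0.00000000e+00,  0.00000000e+00,  0.00000000e+00,
         1.00000000e+00]])}
{'t': 0.1, 'joint_positions': array([ 1.60056286e+00,  3.85509157e-01,  6.76621588e-03, -4.27111931e-04,
       -1.19397514e+00, -2.58621798e-01]), 'dq': array([-0.00036076, -0.00126769,  0.00350794,  0.00049749,  0.00148263,
       -0.00090161]), 'joint_efforts': array([-1.10617275e-03, -3.93316877e+01,  1.88929421e+01,  4.19798389e+00,
       -2.63148715e-03,  1.81421832e-06]), 'eef_pos': array([141.64850623, 608.2475494 , 247.31574513]), 'tool_rot': array([ 3.11907328e+00, -3.58723058e-01, -1.83240514e-04]), 'force': array([-0.4457957 ,  0.30479918, -0.55711734]), 'wrist_torque': array([-0.02446498,  0.02471097,  0.00296506]), 'grip_force': 0.0, 'gripper_width': 0.9970563713071529}
```

View pics/top.png

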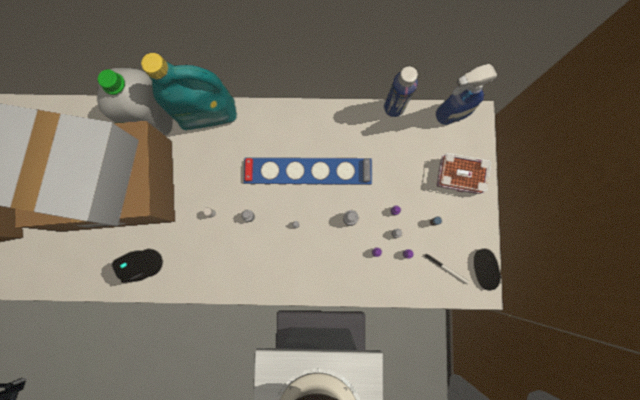

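View pics/scene.png

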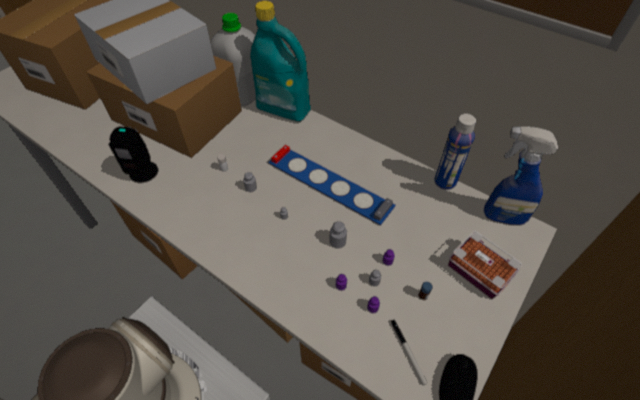

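Top view: red block at (249,170), grey block at (366,170), and marks at (270/295/320/346,171). Candidates:
- **A:** (350,217).
- **B:** (248,215).
- **D:** (295,225).
- **C:** the grey one at (397,233). The purple ones at (395,210), (377,252) and (408,254) have the same shape but the wrong colour.
- **Vials:** (207,212) and (435,220).

I'll measure these now and confirm C in a crop.

```bash
cat > h.py <<'E'
from cell import bot
import numpy as np, cv2
from scipy.spatial.transform import Rotation as Ro
def ray(m,uv,z,pose=None):
    f=200/np.tan(np.radians(m["fov_y"])/2)
    d=np.array([(uv[0]-m["cx"])/f,(uv[1]-m["cy"])/f,1.])
    if "R" in m: R=m["R"].T; o=-R@m["t"]
    else:
        Rt=Ro.from_rotvec(pose[1]).as_matrix(); H=m["hand_eye"]
        R=Rt@H[:3,:3]; o=pose[0]+Rt@H[:3,3]
    d=R@d; return o+d*(z-o[2])/d[2]
def proj(m,X,pose=None):
    f=200/np.tan(np.radians(m["fov_y"])/2)
    if "R" in m: c=m["R"]@np.array(X)+m["t"]
    else:
        H=m["hand_eye"]; p=Ro.from_rotvec(pose[1]).inv().apply(np.array(X)-pose[0]); c=H[:3,:3].T@(p-H[:3,3])
    return c[:2]/c[2]*f+[m["cx"],m["cy"]]
E
python3 - <<'E'
from h import *
im=cv2.imread("pics/top.png");m=bot.camera_model("top")
hsv=cv2.cvtColor(im,cv2.COLOR_BGR2HSV)
def blobs(mask,lo,hi):
    n,l,s,c=cv2.connectedComponentsWithStats(mask.astype(np.uint8));return [(c[i],s[i]) for i in range(1,n) if lo<s[i][4]<hi]
roi=np.zeros(im.shape[:2],bool);roi[158:184,256:360]=1
for c,s in blobs((hsv[...,2]>130)&(hsv[...,1]<90)&roi,60,500): print("mark",c.round(1),s[4],ray(m,c,10).round(1))
for n,(u,v),z in[("A",(350,217),32),("B",(248,215),25),("C",(397,233),20),("D",(295,225),16),("vw",(207,212),23),("vb",(435,220),23),("box",(135,220),100),("box",(175,220),100),("box",(130,140),200)]:
    print(n,ray(m,(u,v),z).round(0))
cv2.imwrite("pics/crop.png",cv2.resize(im[150:270,190:450],None,fx=3,fy=3,interpolation=cv2.INTER_CUBIC))
E
```

```text
mark [269.7 170.1] 278 [606.2 135.1  10. ]
mark [294.7 170.1] 287 [607.1  69.8  10. ]
mark [319.8 170. ] 277 [608.4   4.1  10. ]
mark [345.2 170.3] 279 [608.7 -62.2  10. ]
A [484. -74.  32.]
B [485. 184.  25.]
C [ 447. -194.   20.]
D [463.  65.  16.]
vw [492. 290.  23.]
vb [ 481. -290.   23.]
box [461. 437. 100.]
box [463. 343. 100.]
box [626. 416. 200.]
```

View pics/crop.png

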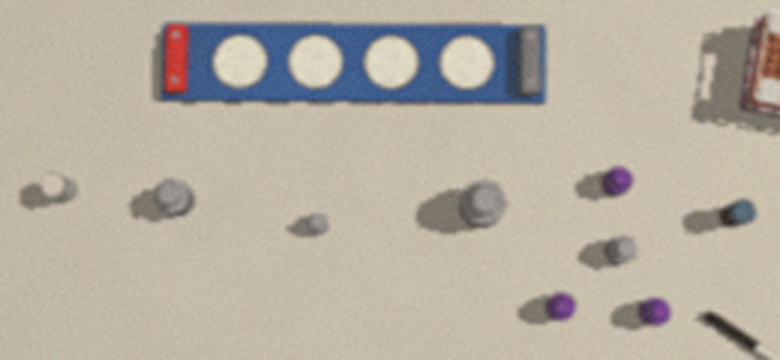

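The crop shows the one grey weight of C's shape at crop (620,250), between three purple look-alikes, so C is confirmed. The mark pitch of 65–66 mm matches the given 66 mm. I'll retract first to stay clear of the boxes, then go above the work for one close look.

Call:
{"api": "arm_command", "payload": {"series": [[1, 0, 0, 0, 0, 0, -0.115], [1, 0, 0, 0, 0, 0, -0.115], [1, 0.5, 4.7, 0, 0, 0, 0], [1, 0.5, 4.7, 0, 0, 0, 0], [1, 0.5, 4.7, 0, 0, 0, 0], [1, 0.5, 4.7, 0, 0, 0, 0], [1, 3, 3.4, 0, 0, 0, 0], [1, 3, 3.4, 0, 0, 0, 0], [1, 3, 3.4, 0, 0, 0, 0], [1, 3, 3.4, 0, 0, 0, 0], [1, 3, 3.4, 0, 0, 0, 0], [1, 3, 3.4, 0, 0, 0, 0], [1, 3, 3.4, 0, 0, 0, 0], [1, 3, 3.4, 0, 0, 0, 0], [1, 3.25, 3.75, 0, 0, 0, 0], [1, 3.25, 3.75, 0, 0, 0, 0], [1, 3.25, 3.75, 0, 0, 0, 0], [1, 3.25, 3.75, 0, 0, 0, 0], [1, 0, 0, 0, 0, 0, 0], [1, 0, 0, 0, 0, 0, 0]]}}

```text
t: 2.6
eef_pos: [531.9, -1.0, 247.7]
tool_rot: [3.142, 0.001, -0.002]
force: [-0.2, 0.3, -0.0]
gripper_width: 1.001
grip_force: 0.0
```

Run:
```python
from h import *
s=bot.state();pose=(s["eef_pos"],s["tool_rot"]);print(pose,s["force"])
im=bot.grab_frame("wrist")[:,:,::-1].copy();cv2.imwrite("pics/w1.png",im)
m=bot.camera_model("wrist")
np.savez("w1.npz",p=pose[0],r=pose[1])
for n,X in dict(A=(484,-74,32),B=(485,184,25),C=(447,-194,20),D=(463,65,16),mA=(606,135,10),mD=(608.7,-62,10)).items(): print(n,proj(m,X,pose).round())
```

```text
(array([531.94363038,  -1.01656205, 247.66464949]), array([ 3.14150569e+00,  6.83304862e-04, -2.47060615e-03])) [-0.23345024  0.32505511 -0.03772169]
A [390. 211.]
B [139. 207.]
C [497. 240.]
D [257. 224.]
mA [178.  84.]
mD [381.  82.]
```

View pics/w1.png

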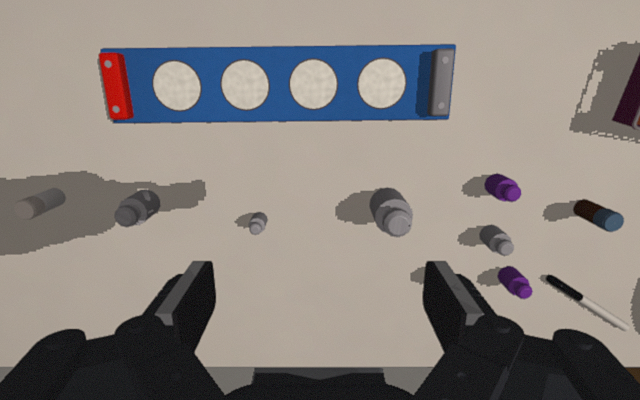

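The wrist view matches the predictions to a few pixels: A at (390,211), B at (138,207), C at (497,240), D at (257,223), marks at (177,85) to (382,83). Next I'll refine the marks and the weights from the lengthwise extremes of their silhouettes.

Run:
```python
from h import *
im=cv2.imread("pics/w1.png");d=np.load("w1.npz");pose=(d["p"],d["r"]);m=bot.camera_model("wrist")
hsv=cv2.cvtColor(im,cv2.COLOR_BGR2HSV)
mk=((hsv[...,2]>120)&(hsv[...,1]<90)).astype(np.uint8);mk[:50]=0;mk[115:]=0;mk[:,:145]=0;mk[:,415:]=0
n,l,s,c=cv2.connectedComponentsWithStats(mk)
for i in range(1,n):
    if s[i][4]>800: print("mark",c[i].round(1),ray(m,c[i],10,pose).round(1))
for n_,(u,v),z,h in[("A",(390,211),32,64),("B",(138,207),25,50),("C",(497,240),20,40),("D",(257,223),16,32)]:
    w=45 if n_ in "AB" else 28
    a=im[v-w:v+w,u-w:u+w].astype(int)
    mask=((a[...,2]-a[...,0])<14)&(a.sum(2)>110)     # steel: neutral colour, bench: warm
    N,L,S,C=cv2.connectedComponentsWithStats(cv2.morphologyEx(mask.astype(np.uint8),cv2.MORPH_OPEN,np.ones((3,3))))
    i=1+np.argmax(S[1:,4]);cc=C[i]+[u-w,v-w]
    print(n_,cc.round(1),S[i],ray(m,cc,z,pose).round(1))
```

```text
mark [313.   83.7] [606.9   4.1  10. ]
mark [381.4  83. ] [607.7 -62.1  10. ]
mark [176.4  85.2] [605.3 136.4  10. ]
mark [244.7  84.5] [606.1  70.2  10. ]
A [390.6 211.6] [  24   22   44   49 1606] [483.4 -74.4  32. ]
B [137.1 207.6] [  21   27   47   38 1246] [484.9 185.6  25. ]
C [495.8 239.6] [  9  13  36  31 726] [ 447.1 -192.1   20. ]
D [257.1 222.8] [ 19  17  19  23 330] [464.6  64.4  16. ]
```

Call:
{"api": "arm_command", "payload": {"series": [[1, -2.4, 3.65, 0, 0, 0, 0], [1, -2.4, 3.65, 0, 0, 0, 0], [1, 0, 0, 4.5, 0, 0, 0], [1, 0, 0, 4.5, 0, 0, 0], [1, 0, 0, 4.5, 0, 0, 0], [1, 0, 0, 4.0, 0, 0, 0], [1, 0, 0, 2.5, 0, 0, 0], [1, 0, 0, 1.5, 0, 0, 0], [1, 0, 0, 0.9, 0, 0, 0], [1, 0, 0, 0, 0, 0, 0], [1, 0, 0, 0, 0, 0, 0], [0.3, 0, 0, 0, 0, 0, 0], [0.3, 0, 0, 0, 0, 0, 0], [0.3, 0, 0, 0, 0, 0, 0], [0.3, 0, 0, 0, 0, 0, 0], [0.3, 0, 0, 0, 0, 0, 0], [0.3, 0, 0, 0, 0, 0, 0]], "force": 60}}

```text
t: 4.78
eef_pos: [484.8, -74.1, 24.9]
tool_rot: [3.141, 0.002, 0.001]
force: [-1.6, -1.4, 5.4]
gripper_width: 0.413
grip_force: 59.5
```

Call:
{"api": "arm_command", "payload": {"series": [[0.3, 0, 0, -1, 0, 0, 0], [0.3, 0, 0, -2.5, 0, 0, 0], [0.3, 0, 0, -2.5, 0, 0, 0], [0.3, 0.7, -1.2, 0, 0, 0, 0], [0.3, 1.6, -2.8, 0, 0, 0, 0], [0.3, 1.6, -2.8, 0, 0, 0, 0], [0.3, 1.6, -2.8, 0, 0, 0, 0], [0.3, 1.6, -2.8, 0, 0, 0, 0], [0.3, 1.6, -2.8, 0, 0, 0, 0], [0.3, 1.6, -2.8, 0, 0, 0, 0], [0.3, 1.2, -2.0, 0, 0, 0, 0], [0.3, 0.6, -1.0, 0, 0, 0, 0], [0.3, 0, 0, 0, 0, 0, 0], [0.3, 0, 0, 2.2, 0, 0, 0], [0.3, 0, 0, 1.6, 0, 0, 0], [0.3, 0, 0, 0.8, 0, 0, 0], [0.3, 0, 0, 0, 0, 0, 0], [0.3, 0, 0, 0, 0, 0, 0]]}}

```text
t: 7.02
eef_pos: [605.8, 136.4, 39.0]
tool_rot: [-3.141, -0.002, -0.002]
force: [0.4, -0.3, -5.5]
gripper_width: 0.415
grip_force: 60.9
```

Run:
```python
from h import *
s=bot.state();print(s["eef_pos"],s["force"],s["gripper_width"],s["grip_force"])
pose=(s["eef_pos"],s["tool_rot"])
im=bot.grab_frame("wrist")[:,:,::-1].copy();cv2.imwrite("pics/w2.png",im)
m=bot.camera_model("wrist");print(proj(m,(605.3,136.4,10),pose),proj(m,(605.3,136.4,78),pose))
```

```text
[605.8490509  136.35990011  38.98549556] [ 0.3730926  -0.25022416 -5.47801325] 0.41487079989299636 60.88469982147217
[317.48899244 251.44327558] [316.57042138 354.16117402]
```

View pics/w2.png

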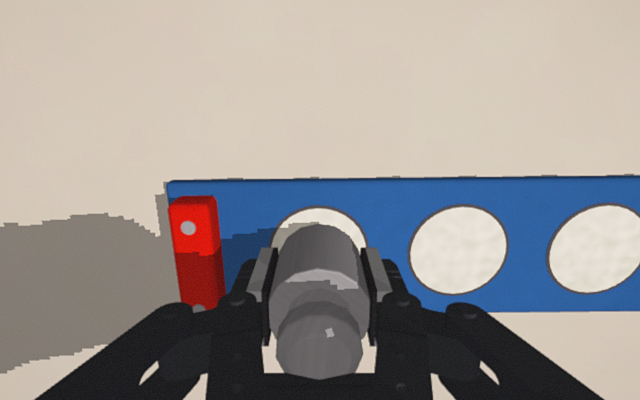

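The weight is centred over the red-end mark at about (318,250), roughly 4 mm above the top. Now I'll lower it, release just enough, and rise.

Call:
{"api": "arm_command", "payload": {"series": [[0.3, 0, 0, 0.2, 0, 0, 0], [0.3, 0, 0, 0.15, 0, 0, 0], [0.3, 0, 0, 0.05, 0, 0, 0], [0.3, 0, 0, 0, 0, 0, 0], [0.3, 0, 0, 0, 0, 0, 0]]}}

```text
t: 7.7
eef_pos: [605.4, 136.3, 35.0]
tool_rot: [-3.142, -0.002, -0.001]
force: [-3.2, 1.3, 2.0]
gripper_width: 0.416
grip_force: 61.5
```

Call:
{"api": "arm_command", "payload": {"series": [[0.52, 0, 0, 0, 0, 0, 0], [0.52, 0, 0, 0, 0, 0, 0], [0.52, 0, 0, 0, 0, 0, 0], [0.52, 0, 0, -1, 0, 0, 0], [0.52, 0, 0, -3, 0, 0, 0], [0.52, 0, 0, -4, 0, 0, 0], [0.52, 0, 0, -3, 0, 0, 0], [0.8, -4, -1.65, 0, 0, 0, 0], [0.8, -4, -1.65, 0, 0, 0, 0], [0.8, -4, -1.6, 0, 0, 0, 0], [0.8, 0, 0, 0, 0, 0, 0], [0.8, 0, 0, 4, 0, 0, 0], [0.8, 0, 0, 4, 0, 0, 0], [0.8, 0, 0, 2.4, 0, 0, 0], [0.8, 0, 0, 1.2, 0, 0, 0], [0.8, 0, 0, 0.7, 0, 0, 0], [0.8, 0, 0, 0, 0, 0, 0]]}}

```text
t: 9.82
eef_pos: [485.7, 185.3, 21.6]
tool_rot: [-3.141, -0.002, -0.001]
force: [0.2, -0.2, 0.3]
gripper_width: 0.802
grip_force: 0.0
```

Run:
```python
from h import *
s=bot.state();print(s["eef_pos"],s["force"],s["gripper_width"],s["grip_force"])
a=bot.grab_frame("wrist")[:,:,::-1];b=bot.grab_frame("top")[:,:,::-1][140:270,190:450]
b=cv2.resize(b,(560,280),interpolation=cv2.INTER_CUBIC);a=a[100:,40:600]
cv2.imwrite("pics/w3.png",np.vstack([a,b]))
```

```text
[485.70994792 185.26275383  21.5946644 ] [ 0.21679067 -0.2292008   0.33683806] 0.8015012338253712 0.0
```

View pics/w3.png

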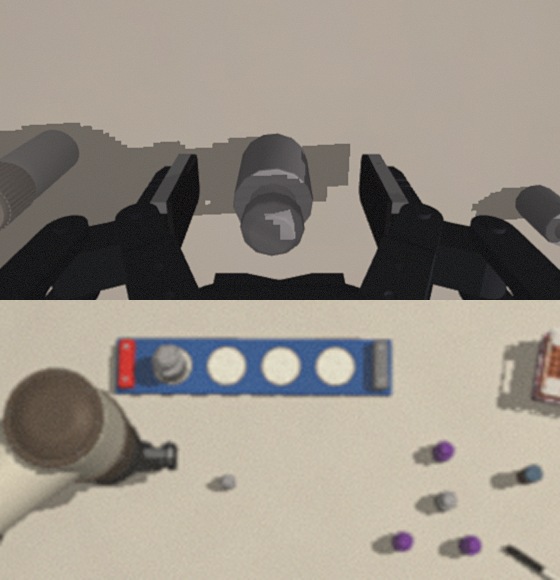

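A stands on its mark and B is centred between the fingers at (272,200).

Call:
{"api": "arm_command", "payload": {"series": [[0.2, 0, 0, 0, 0, 0, 0], [0.2, 0, 0, 0, 0, 0, 0], [0.2, 0, 0, 0, 0, 0, 0], [0.2, 0, 0, 0, 0, 0, 0], [0.2, 0, 0, 0, 0, 0, 0], [0.2, 0, 0, -1.3, 0, 0, 0], [0.2, 0, 0, -4, 0, 0, 0], [0.2, 0, 0, -4, 0, 0, 0], [0.2, 2, 1.9, 0, 0, 0, 0], [0.2, 3, 2.9, 0, 0, 0, 0], [0.2, 3, 2.9, 0, 0, 0, 0], [0.2, 2.6, 2.4, 0, 0, 0, 0], [0.2, 1.4, 1.4, 0, 0, 0, 0], [0.2, 0, 0, 0, 0, 0, 0], [0.2, 0, 0, 4, 0, 0, 0], [0.2, 0, 0, 2.5, 0, 0, 0], [0.2, 0, 0, 1.2, 0, 0, 0], [0.2, 0, 0, 0, 0, 0, 0], [0.2, 0, 0, 0, 0, 0, 0]], "force": 40}}

```text
t: 12.3
eef_pos: [606.1, 70.8, 38.6]
tool_rot: [-3.141, -0.003, -0.003]
force: [0.4, -0.9, -2.0]
gripper_width: 0.324
grip_force: 39.8
```

Call:
{"api": "arm_command", "payload": {"series": [[0.2, 0, 0, 0.3, 0, 0, 0], [0.2, 0, 0, 0.25, 0, 0, 0], [0.2, 0, 0, 0.1, 0, 0, 0], [0.2, 0, 0, 0.05, 0, 0, 0], [0.2, 0, 0, 0, 0, 0, 0]]}}

```text
t: 12.92
eef_pos: [605.6, 70.3, 32.1]
tool_rot: [-3.142, -0.003, -0.001]
force: [-2.8, 1.3, 7.3]
gripper_width: 0.324
grip_force: 40.6
```

Call:
{"api": "arm_command", "payload": {"series": [[0.43, 0, 0, 0, 0, 0, 0], [0.43, 0, 0, 0, 0, 0, 0], [0.43, 0, 0, 0, 0, 0, 0], [0.43, 0, 0, -1, 0, 0, 0], [0.43, 0, 0, -3, 0, 0, 0], [0.43, 0, 0, -4, 0, 0, 0], [0.43, 0, 0, -3, 0, 0, 0], [0.7, -2, 3.3, 0, 0, 0, 0], [0.7, -2, 3.3, 0, 0, 0, 0], [0.7, -2, 3.3, 0, 0, 0, 0], [0.7, -2, 3.3, 0, 0, 0, 0], [0.7, -2, 3.3, 0, 0, 0, 0], [0.7, -2, 3.3, 0, 0, 0, 0], [0.7, -2, 3.3, 0, 0, 0, 0], [0.7, -1.9, 3.2, 0, 0, 0, 0], [0.7, 0, 0, 0, 0, 0, 0], [0.7, 0, 0, 4, 0, 0, 0], [0.7, 0, 0, 2, 0, 0, 0], [0.7, 0, 0, 0, 0, 0, 0]]}}

```text
t: 15.3
eef_pos: [446.3, -192.5, 79.5]
tool_rot: [-3.141, -0.003, 0.004]
force: [-0.5, -0.6, 0.7]
gripper_width: 0.698
grip_force: 0.0
```

Run:
```python
from h import *
s=bot.state();print(s["eef_pos"],s["force"],s["gripper_width"],s["grip_force"])
a=bot.grab_frame("wrist")[:,:,::-1];b=bot.grab_frame("top")[:,:,::-1][140:270,190:450]
b=cv2.resize(b,(560,280),interpolation=cv2.INTER_CUBIC);a=a[100:,40:600]
cv2.imwrite("pics/w4.png",np.vstack([a,b]))
```

```text
[ 446.34068823 -192.45108729   79.47770677] [-0.48922164 -0.62613628  0.72678342] 0.6984948945507471 0.0
```

View pics/w4.png

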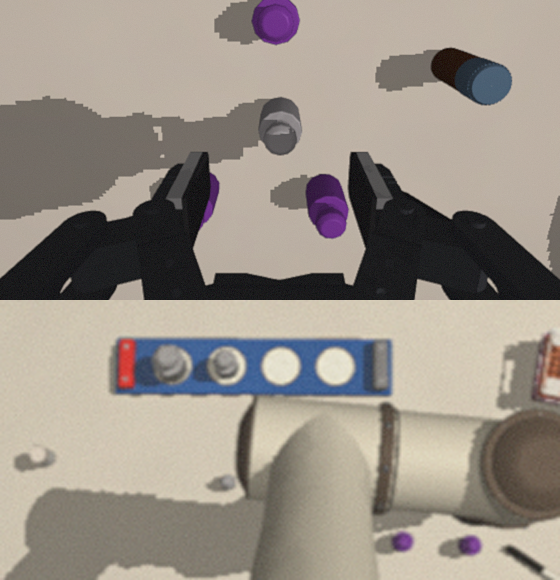

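A and B stand on their marks. C is the grey one at (280,125), centred between the open fingers, and the purple ones are clear of the finger paths.

Call:
{"api": "arm_command", "payload": {"series": [[0.7, 0, 0, 3, 0, 0, 0], [0.7, 0, 0, 1.8, 0, 0, 0], [0.7, 0, 0, 1, 0, 0, 0], [0.7, 0, 0, 0, 0, 0, 0], [0.15, 0, 0, 0, 0, 0, 0], [0.15, 0, 0, 0, 0, 0, 0], [0.15, 0, 0, 0, 0, 0, 0], [0.15, 0, 0, 0, 0, 0, 0], [0.15, 0, 0, 0, 0, 0, 0]], "force": 30}}

```text
t: 16.52
eef_pos: [447.3, -193.0, 23.2]
tool_rot: [3.141, 0.003, 0.002]
force: [-0.6, 0.1, 5.2]
gripper_width: 0.253
grip_force: 29.3
```

Call:
{"api": "arm_command", "payload": {"series": [[0.15, 0, 0, -1, 0, 0, 0], [0.15, 0, 0, -3, 0, 0, 0], [0.15, 0, 0, -3, 0, 0, 0], [0.15, 1.2, -1.5, 0, 0, 0, 0], [0.15, 2.5, -3.1, 0, 0, 0, 0], [0.15, 2.8, -3.4, 0, 0, 0, 0], [0.15, 2.8, -3.4, 0, 0, 0, 0], [0.15, 2.8, -3.4, 0, 0, 0, 0], [0.15, 2.5, -3.1, 0, 0, 0, 0], [0.15, 1.5, -1.75, 0, 0, 0, 0], [0.15, 0, 0, 0, 0, 0, 0], [0.15, 0, 0, 3, 0, 0, 0], [0.15, 0, 0, 1.5, 0, 0, 0], [0.15, 0, 0, 0.9, 0, 0, 0], [0.15, 0, 0, 0, 0, 0, 0], [0.15, 0, 0, 0, 0, 0, 0]]}}

```text
t: 18.52
eef_pos: [608.0, 3.7, 39.1]
tool_rot: [-3.141, -0.002, -0.002]
force: [0.0, -0.6, -0.4]
gripper_width: 0.25
grip_force: 29.5
```

Pads swing forward, so the closed fingertips just touch the bench at this height. I'll hold the release about 0.5 mm up and grip D a little higher.

Call:
{"api": "arm_command", "payload": {"series": [[0.15, 0, 0, 0.3, 0, 0, 0], [0.15, 0, 0, 0.2, 0, 0, 0], [0.15, 0, 0, 0.05, 0, 0, 0], [0.15, 0, 0, 0, 0, 0, 0], [0.15, 0, 0, 0, 0, 0, 0]]}}

```text
t: 19.15
eef_pos: [607.5, 3.8, 33.2]
tool_rot: [3.142, 0.002, 0.0]
force: [-2.0, -0.2, 4.3]
gripper_width: 0.254
grip_force: 29.9
```

Call:
{"api": "arm_command", "payload": {"series": [[0.36, 0, 0, 0, 0, 0, 0], [0.36, 0, 0, 0, 0, 0, 0], [0.36, 0, 0, 0, 0, 0, 0], [0.36, 0, 0, -1, 0, 0, 0], [0.36, 0, 0, -3, 0, 0, 0], [0.36, 0, 0, -4, 0, 0, 0], [0.36, 0, 0, -2, 0, 0, 0], [0.6, -3, -1.3, 0, 0, 0, 0], [0.6, -4, -1.7, 0, 0, 0, 0], [0.6, -4, -1.7, 0, 0, 0, 0], [0.6, -3.3, -1.4, 0, 0, 0, 0], [0.6, 0, 0, 0, 0, 0, 0], [0.6, 0, 0, 4, 0, 0, 0], [0.6, 0, 0, 3, 0, 0, 0], [0.6, 0, 0, 2.3, 0, 0, 0], [0.6, 0, 0, 1.4, 0, 0, 0], [0.6, 0, 0, 0, 0, 0, 0]]}}

```text
t: 21.28
eef_pos: [464.6, 64.4, 25.3]
tool_rot: [3.141, 0.002, -0.002]
force: [-0.0, 0.1, 1.1]
gripper_width: 0.6
grip_force: 0.0
```

Run:
```python
from h import *
s=bot.state();print(s["eef_pos"],s["force"],s["gripper_width"],s["grip_force"])
a=bot.grab_frame("wrist")[:,:,::-1];b=bot.grab_frame("top")[:,:,::-1][140:270,190:450]
b=cv2.resize(b,(560,280),interpolation=cv2.INTER_CUBIC);a=a[100:,40:600]
cv2.imwrite("pics/w5.png",np.vstack([a,b]))
```

```text
[464.58260751  64.36719215  25.28000303] [-0.02705721  0.08630008  1.07799128] 0.5995416674188275 0.0
```

View pics/w5.png

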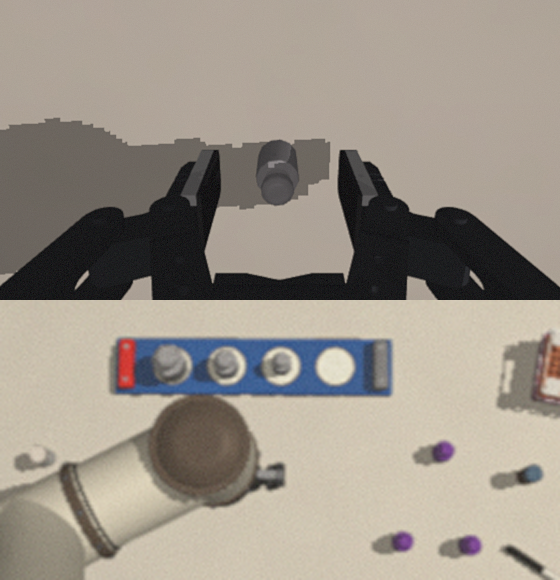

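A, B and C stand on their marks, and D is centred between the fingers at (278,172).

Call:
{"api": "arm_command", "payload": {"series": [[0.05, 0, 0, 0, 0, 0, 0], [0.05, 0, 0, 0, 0, 0, 0], [0.05, 0, 0, 0, 0, 0, 0], [0.05, 0, 0, 0, 0, 0, 0], [0.05, 0, 0, 0, 0, 0, 0], [0.05, 0, 0, -1, 0, 0, 0], [0.05, 0, 0, -3.5, 0, 0, 0], [0.05, 0, 0, -3.5, 0, 0, 0], [0.05, 1.5, 1.3, 0, 0, 0, 0], [0.05, 3.3, 2.9, 0, 0, 0, 0], [0.05, 3.5, 3.1, 0, 0, 0, 0], [0.05, 3.5, 3.1, 0, 0, 0, 0], [0.05, 2.5, 2.25, 0, 0, 0, 0], [0.05, 0, 0, 0, 0, 0, 0], [0.05, 0, 0, 3.5, 0, 0, 0], [0.05, 0, 0, 2, 0, 0, 0], [0.05, 0, 0, 1, 0, 0, 0], [0.05, 0, 0, 0, 0, 0, 0], [0.05, 0, 0, 0, 0, 0, 0]], "force": 25}}

```text
t: 23.75
eef_pos: [608.2, -61.5, 41.9]
tool_rot: [-3.141, -0.003, -0.003]
force: [-0.3, -0.5, 0.0]
gripper_width: 0.181
grip_force: 24.5
```

Call:
{"api": "arm_command", "payload": {"series": [[0.05, 0, 0, 0.3, 0, 0, 0], [0.05, 0, 0, 0.2, 0, 0, 0], [0.05, 0, 0, 0.1, 0, 0, 0], [0.05, 0, 0, 0, 0, 0, 0], [0.05, 0, 0, 0, 0, 0, 0]]}}

```text
t: 24.38
eef_pos: [607.8, -61.7, 36.6]
tool_rot: [3.141, 0.003, 0.002]
force: [-2.3, 1.0, 7.7]
gripper_width: 0.18
grip_force: 25.2
```

Run:
```python
from h import *
a=bot.grab_frame("wrist")[:,:,::-1];cv2.imwrite("pics/w6.png",a)
```

```text
(no output)
```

View pics/w6.png

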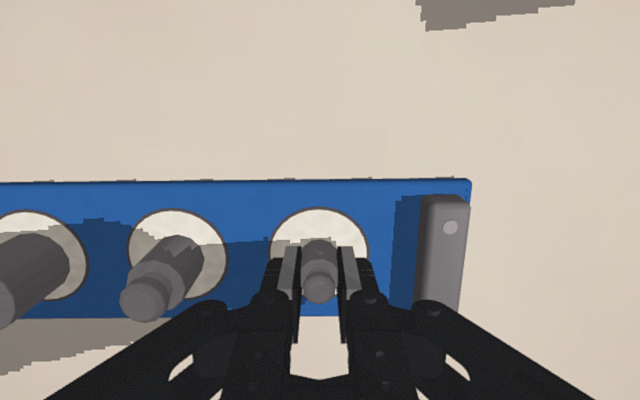

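D is held over the last mark at (319,250) and touches the stand. Now release and retreat.

Call:
{"api": "arm_command", "payload": {"series": [[0.32, 0, 0, 0, 0, 0, 0], [0.32, 0, 0, 0, 0, 0, 0], [0.32, 0, 0, 0, 0, 0, 0], [0.32, 0, 0, -1, 0, 0, 0], [0.32, 0, 0, -3, 0, 0, 0], [0.32, 0, 0, -4, 0, 0, 0], [0.32, 0, 0, -4, 0, 0, 0], [0.32, -4, 0, -4, 0, 0, 0], [0.32, -4, -2.5, -4, 0, 0, 0], [0.32, -3, -2.5, -2, 0, 0, 0], [0.32, 0, -3, 0, 0, 0, 0], [0.32, 0, 0, 0, 0, 0, 0], [0.32, 0, 0, 0, 0, 0, 0]]}}

```text
t: 26.05
eef_pos: [497.4, 17.9, 255.0]
tool_rot: [3.141, 0.002, -0.0]
force: [0.5, 0.1, -0.2]
gripper_width: 0.318
grip_force: 0.0
```

Run:
```python
from h import *
s=bot.state();pose=(s["eef_pos"],s["tool_rot"]);print(pose)
a=bot.grab_frame("wrist")[:,:,::-1].copy();m=bot.camera_model("wrist")
for X in((605.3,136.4,74),(606.1,70.2,60),(606.9,4.1,50),(607.7,-62.1,42)):
    cv2.drawMarker(a,tuple(int(v) for v in proj(m,X,pose).round()),(0,255,0),0,9)
cv2.imwrite("pics/w7.png",a)
```

```text
(array([497.36928224,  17.90703745, 254.97191957]), array([ 3.14145942e+00,  2.25224107e-03, -4.70276560e-05]))
```

View pics/w7.png

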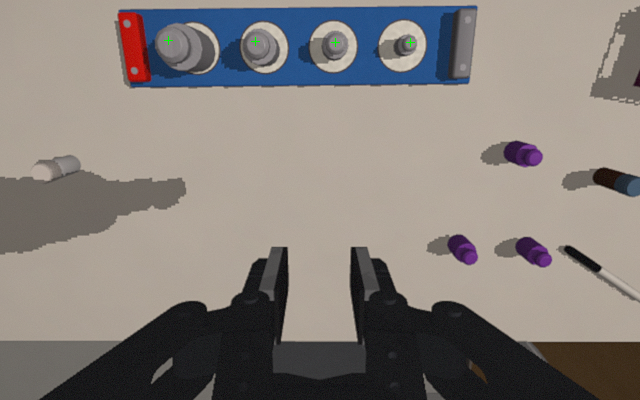

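All four stand upright. Their knob tops, at (171,39), (256,42), (335,42) and (410,43), are within a few mm of the predicted points, and the vials are untouched.

```bash
python3 -c "
from cell import bot
print(bot.hand_in())"
```

```text
the job is handed in; nothing more can be done
None
```

The job is handed in: all four weights stand upright on their marks, largest at the red end down to smallest at the grey end, with the vials left alone; hand-in returned no verdict, so this rests on the last camera view.

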